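Dispense a pill box and hold it out on its tray

ROBOT

A 7-joint arm with a two-finger parallel gripper is mounted at the origin on the work surface. World frame = base frame: x ahead of the robot, y to its left, z up, the work surface at z = 0. Lengths are in m, angles in degrees, forces in N, time in s.
With the tool pointing down it reaches from about 0.425 to 0.875 m from the base axis. Payload 4.7 kg.
Tool frame: the origin (TCP) lies between the finger pads; the fingertips stand env.tip_reach ahead of it and the grasp point (between the pads) lies 2 mm behind it (env.tip_reach is the distance from the TCP to the fingertips, in m); z points along the fingers, y is the line along which they close (so a half turn about z gives the same grasp; the last joint's range is limited). The gripper opens to 87 mm and grips with 3 to 60 N. Pads are 19 mm wide; open, the fingers measure 117 mm over their backs; the gripper's body (75 mm by 190 mm) begins 51 mm behind the grasp point.
Start: joints at [65.552, 18.392, -4.016, 83.108, 1.295, 78.541, -3.26], TCP at [0.277, -0.588, 0.24] pointing down, gripper open.
Joint ranges: [-163.93, 163.93], [-17.29, 119.83], [-79.2, 71.16], [3.27, 140.29], [-89.18, 269.18], [5.43, 117.66], [-154.24, 154.24]. Speed limits (degrees/s): [147.25, 147.25, 180, 180, 180, 180, 180].

INTERFACE

Orientations are given as [roll, pitch, yaw] about the fixed x, y, z axes, in that order (R = Rz(yaw) Ry(pitch) Rx(roll)).
In Python, from cell import env, read_camera gives the robot as it stands. The module is installed in compiled form; this text tells all that it offers.
- The arm moves only by the tool move_tool, called after "Request:" as name(argument=value, ...) on one line, values as JSON. Schema: {"type":"object","properties":{"deltas":{"type":"object","properties":{"motion":{"type":"array","items":{"type":"array","items":{"type":"number"},"minItems":5,"maxItems":5},"minItems":1,"maxItems":8}},"additionalProperties":false,"required":["motion"]},"squeeze":{"type":"number"},"only":{"type":"string"},"quiet":{"type":"boolean"},"lines":{"type":"string"}},"required":["deltas"],"additionalProperties":false}. deltas is an object whose key "motion" holds a list of rows, 1 to 8 of them, each of 5 numbers: dx, dy, dz in normalised numbers (1 is 0.8 m), then a turn about the tool's z in fractions of the full range, 1 being 180 degrees, then the finger opening in m; each row is the pose to reach, as a shift and turn from the pose commanded when the call began, along the tool's axes at that moment; what a row does not reach only later rows make up. A row lasts 1/12 s, in which the tool goes at most 0.0417 m and 7.16 degrees, less where a joint would pass 70% of its speed; a pose out of reach is approached as far as the arm can. The fingers move at their own pace and stop on an object; squeeze is the grip in N (left out, the last holds). Time passes only in rows, so rows that do not move let the fingers close. The tool returns the time, the measured TCP pose, the force, the opening and the grip force at its end. only (a regular expression) keeps the lines of the reply that match it, lines (a string "A,B") keeps lines A to B, and quiet returns only ok. Input that does not fit is refused with a message, and nothing moves.
- env.get_obs(): the state, without advancing time (a new reading comes with each control period).
- read_camera(name): name is "scene" or "side" or "wrist"; returns a dict with "color" (420x560x3 uint8, blue, green, red), "fx", "fy", "cx", "cy" (pixels), "dist" ([k1, k2, p1, p2, k3] as OpenCV has them; the pictures are not rectified), "world_from_camera" (4x4, takes a point from camera to world coordinates). Camera axes: x right, y down, z forward; pixel columns grow to the right and rows downward; lengths in m; the calibration is good to about 2 mm. A picture is of the moment at which its call begins. There is no depth.
- env.sign_off(): hands the job in; it is judged then, once.
The state is a dict: "time_s": time; "qpos": joint angles; "joint_velocities": joint speeds; "effort": joint torques, N m; "tool_pos": TCP position; "tool_rot": TCP orientation; "force": force on the tool from outside, world axes, zero at the start; "wrist_torque": the same for the moment, N m; "grip_width": finger opening in m; "grasp_force": force on a finger pad.
Only numpy, scipy, OpenCV 4.12 (cv2) and the standard library are available. Lean on these libraries where they do the work, as an engineer would, in place of code of your own. Each camera call takes 0.05 s, during which the arm holds its last target. There are 200 camera calls.

TASK

Serve one pill box at the pharmacy counter: pull the dispenser's knob fully out so that the lowest box in the glass magazine drops, then push the knob fully home so that this box slides out onto the little wooden tray. Then take the tray by its arched handle, lift it with the box on it about 12 cm straight up off the counter, and finish holding it there in the gripper, steady and level; do not put it down or let go. The other boxes stay in the magazine, and the other things on the counter are left where they are.

Things in the scene. Friction and masses are not known exactly. Their poses are not given: they have to be found in the camera images.
- dispenser: Pill-box dispenser, fixed to the counter: wooden plinth 30 mm high with a clear square magazine, 66 x 66 mm, top 114 mm above the counter, holding three stacked boxes. Origin: on the counter under the magazine's centre; z up. The knob is on its +y side and moves along y; boxes come out low on its -y side. A slide bed 60 mm wide, 30 mm high reaches to y = +70 mm.
- slide (a joint): Knob slide: 0 = fully home, 0.076 m = fully out (along the dispenser's +y); starts home. Stiff: about 4 N moves it, it stops firmly at both ends and stays where it is left. The box drops to the 30 mm high floor only when it is practically fully out. Its pusher, 50 mm wide, ends 40 mm from the dispenser's origin towards -y when home, 7 mm proud of the magazine.
- knob (a point): Centre of the dispenser's knob, a wooden cylinder 28 mm in diameter and 24 mm long with its axis along the dispenser's y, on a 10 mm rod; 39 mm above the counter; with the slide home it lies 95 mm from the dispenser's origin along its +y. Its two x sides are free, to be gripped from above. It moves with the slide.
- tray: Wooden tray standing loose at the dispenser's outlet, 96 mm (x) by 76 mm (y), about 0.3 kg; its axes are nearly the dispenser's. Floor 25 mm above its underside, 10 mm rims on both x sides and the -y side, open towards +y, to the outlet (gap to the pusher at home 3 to 7 mm). A rigid arch stands over its middle. Origin: centre of its underside; z up.
- handle (a point): Centre of the tray's arched handle: a straight bar 96 mm long along the tray's x, 12 x 12 mm in section, 125 mm above the tray's underside, above the tray's centre; posts only at its two ends.
- pillbox0: The lowest of three alike round enamelled pill boxes, 50 mm in diameter, 20 mm high, about 70 g; origin at the centre of its underside, z up. At the start it lies in the magazine on the pusher, 49 mm above the counter.
- pillbox1: The middle pill box of the stack, same size; stays in the magazine.
- pillbox2: The top pill box of the stack, same size; stays in the magazine.
- snuff_bottle: White porcelain snuff bottle, 48 mm in diameter, 72 mm high, origin under its foot; about 125 mm from the dispenser on its +x side. Bystander.
- flask: Small pewter flask, 56 mm in diameter, 90 mm high, origin under its foot; about 130 mm to +x of the tray. Bystander.
- jade_spoon: Green jade spoon, 140 mm long, lying about 125 mm from the dispenser on its -x side; origin at the middle of its underside. Bystander.
- mortar: Marble mortar bowl, 100 mm in diameter, 75 mm high. Bystander.
- teacup: White teacup, 72 mm in diameter, 55 mm high. Bystander.
- weight: Brass weight with a knob, 40 mm in diameter, 53 mm high. Bystander.
- jar: Lidded jar, 70 mm in diameter, 110 mm high. Bystander.
Not all that is in view belongs to the job. Leave any red look-alike of the tray alone.

How it is judged (in metres and radians):
On the way, in this order (a step that is already met when the one before it is completed fails the run):
1. the knob is pulled fully out (value of joint slide above 0.068 m), for 0.1 s.
2. the knob is pushed home and the lowest box lies on the tray, the tray still standing on the counter (value of joint slide below 0.005 m and x of pillbox0 in the frame of tray between -0.026 and 0.026 m and y of pillbox0 in the frame of tray between -0.03 and 0.03 m and z of pillbox0 in the frame of tray between 0.02 and 0.031 m and height (world z) of tray below 0.01 m), for 0.1 s.
3. the tray is lifted clear in the gripper with the box on it (height (world z) of tray above 0.05 m and contact force between the fingers and tray above 1 N and x of pillbox0 in the frame of tray between -0.026 and 0.026 m and y of pillbox0 in the frame of tray between -0.03 and 0.03 m and z of pillbox0 in the frame of tray between 0.02 and 0.031 m), for 0.2 s.
At the end, for the whole second after the job is handed in: The gripper alone holds the tray 80 to 200 mm above the counter, within 0.1 rad of level, at rest (under 20 mm/s); the lowest box lies flat on it, within 26 mm (x) and 30 mm (y) of its centre; the knob is home within 6 mm; the other two boxes are in the magazine (height (world z) of tray between 0.08 and 0.2 m and angle between tray's own z axis and vertical below 0.1 rad and angle between pillbox0's own z axis and vertical below 0.13 rad and x of pillbox0 in the frame of tray between -0.026 and 0.026 m and y of pillbox0 in the frame of tray between -0.03 and 0.03 m and z of pillbox0 in the frame of tray between 0.02 and 0.031 m and linear speed of tray below 0.02 m/s and angular speed of tray below 0.15 rad/s and linear speed of pillbox0 below 0.03 m/s and contact force between the fingers and tray above 1 N and contact force between each of dispenser, snuff_bottle, flask, jade_spoon, mortar, teacup, weight, jar and tray below 0.1 N and value of joint slide below 0.006 m and horizontal distance between each of pillbox1, pillbox2 and dispenser below 0.03 m); the arm keeps its last pose, push and grip.
It fails at once if a second box leaves the magazine (not (horizontal distance between each of pillbox1, pillbox2 and dispenser below 0.03 m)).
It fails at once if the tray tips by more than 0.3 rad (angle between tray's own z axis and vertical above 0.3 rad).
It fails at once if another thing on the counter is pushed more than 30 mm (distance of any of snuff_bottle, flask, jade_spoon, mortar, teacup, weight, jar from where it was at the start of the episode above 0.03 m).
It also fails if it takes over 58 s, if anything falls off the work surface, if the arm or the gripper's body presses on something with over 40 N, if the wrist force passes 120 N, or if a joint passes its speed limit or range.

## Working session

There is one attempt and no reset: what is moved stays moved. The work goes in short steps, Python scripts to look and compute and a tool call to move; the robot and the scene stay as the last step left them, time stands still between calls to the robot, and variables do not carry over. Pictures are saved under pics/ and viewed, at most 10 in all, crops included, and the job is handed in when it is done.

```bash
mkdir -p pics
```

Run:
```python
from cell import env, read_camera
import cv2,pickle,numpy as np
o=env.get_obs();print(o['tool_pos'],o['tool_rot'],o['time_s'],env.tip_reach,o['grip_width'])
for n in("scene","side","wrist"):
    c=read_camera(n);cv2.imwrite(f"pics/{n}0.png",c['color']);pickle.dump(c,open(f"{n}0.pkl","wb"));print(n,c['fx'],c['dist'],np.round(c['world_from_camera'],3).tolist())
```

```text
[ 0.27704007 -0.58741506  0.23846975] [-1.79889750e+02  6.43400190e-03  2.52558413e+01] 0.0 0.017 0.08724783171876146
scene 448.51924494692435 [0.04177129 0.         0.         0.         0.        ] [[-0.589, 0.643, -0.49, 1.242], [0.808, 0.471, -0.353, 0.525], [0.003, -0.604, -0.797, 1.259], [0.0, 0.0, 0.0, 1.0]]
side 487.10073871433485 [0.02328044 0.         0.         0.         0.        ] [[1.0, -0.008, 0.015, 0.499], [-0.016, -0.75, 0.662, -0.775], [0.006, -0.662, -0.75, 1.007], [0.0, 0.0, 0.0, 1.0]]
wrist 305.4271852194796 [-0.06079213  0.          0.          0.          0.        ] [[0.427, -0.869, -0.25, 0.347], [-0.904, -0.411, -0.115, -0.556], [-0.003, 0.275, -0.961, 0.384], [0.0, 0.0, 0.0, 1.0]]
```

View pics/scene0.png

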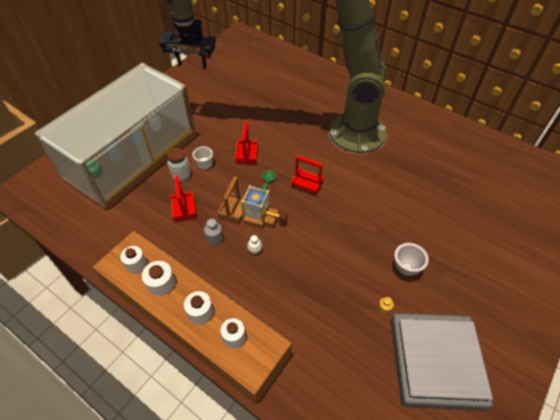

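View pics/side0.png

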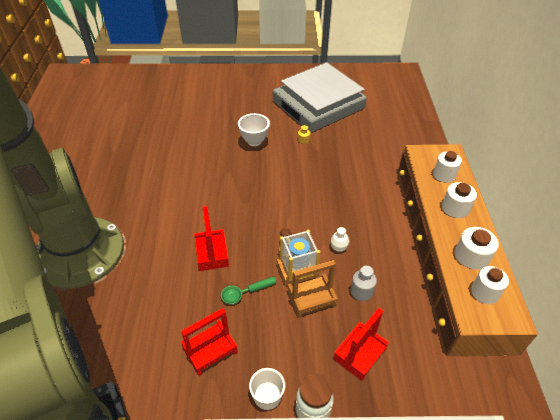

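The wooden tray is at side (312,287) and scene (230,207), with the dispenser next to it at side (299,250) and scene (256,205). There are red look-alikes at side (211,245), (210,340) and (362,345). The wooden one at the outlet fits the description, so I'll confirm it in an enlarged crop.

Run:
```python
import cv2,numpy as np
a=cv2.imread("pics/side0.png")[215:325,255:390];b=cv2.imread("pics/scene0.png")[165:265,195:300]
a=cv2.resize(a,(405*1,330),interpolation=cv2.INTER_CUBIC);b=cv2.resize(b,(347,330),interpolation=cv2.INTER_CUBIC)
a=cv2.resize(cv2.imread("pics/side0.png")[220:320,265:365],(400,400),interpolation=cv2.INTER_CUBIC)
b=cv2.resize(cv2.imread("pics/scene0.png")[160:260,205:305],(400,400),interpolation=cv2.INTER_CUBIC)
cv2.imwrite("pics/crop0.png",np.hstack([a,b]))
```

```text
(no output)
```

View pics/crop0.png

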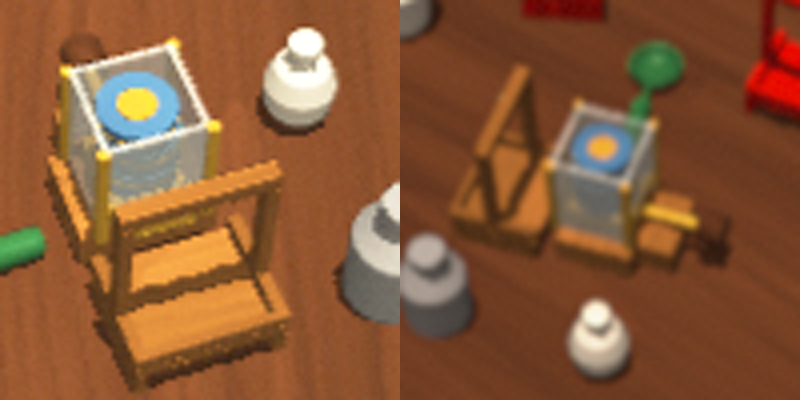

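The crop confirms it: the wooden tray with its open side to the magazine. Magazine top corners in the side crop are at (65,70), (175,43), (218,123) and (103,155); the handle bar top runs (118,212)–(280,165). In the scene crop the knob is at (712,240).

Create h.py:
```python
import numpy as np,cv2
def ray(c,px):
    K=np.array([[c['fx'],0,c['cx']],[0,c['fy'],c['cy']],[0,0,1]])
    u=cv2.undistortPoints(np.array([[px]],float),K,np.array(c['dist']))[0,0]
    T=np.array(c['world_from_camera']);return T[:3,3],T[:3,:3]@np.array([u[0],u[1],1])
def onz(c,px,z):
    o,d=ray(c,px);return o+d*(z-o[2])/d[2]
def proj(c,P):
    T=np.linalg.inv(np.array(c['world_from_camera']));K=np.array([[c['fx'],0,c['cx']],[0,c['fy'],c['cy']],[0,0,1]])
    return cv2.projectPoints(np.array(P,float).reshape(-1,1,3),cv2.Rodrigues(T[:3,:3])[0],T[:3,3],K,np.array(c['dist']))[0][:,0]
```

Run:
```python
import pickle;from h import *
S=pickle.load(open('side0.pkl','rb'));C=pickle.load(open('scene0.pkl','rb'))
a=lambda x,y:(265+(x-1.5)/4,220+(y-1.5)/4)
b=lambda x,y:(205+(x-401.5)/4,160+(y-1.5)/4)
A=np.array([onz(S,a(*p),.114) for p in[(65,70),(175,43),(218,123),(103,155)]])
B=np.array([onz(C,b(*p),.114) for p in[(577,105),(655,125),(628,188),(550,160)]])
for n,M in(('side',A),('scene',B)):
    print(n,M.round(3)[:,:2].tolist(),M.mean(0).round(4),np.linalg.norm(np.roll(M,-1,0)-M,axis=1).round(3), [round(float(np.degrees(np.arctan2(*(np.roll(M,-1,0)-M)[i,1::-1]))),1) for i in range(4)])
H=np.array([onz(S,a(*p),.131) for p in[(118,212),(280,165)]]);d=H[1]-H[0]
print('handle',H.round(3).tolist(),np.linalg.norm(d),np.degrees(np.arctan2(d[1],d[0])),H.mean(0))
H=np.array([onz(C,b(*p),.131) for p in[(525,68),(482,150)]]);d=H[1]-H[0];print('handle scene',H.round(3).tolist(),np.linalg.norm(d))
H=np.array([onz(S,a(*p),.0) for p in[(135,388),(285,348)]]);d=H[1]-H[0]
print('trayfront',H.round(3).tolist(),np.linalg.norm(d),np.degrees(np.arctan2(d[1],d[0])))
print('knob',onz(C,b(712,240),.039), onz(S,a(82,45),.05))
```

```text
side [[0.518, -0.051], [0.584, -0.031], [0.606, -0.092], [0.539, -0.114]] [ 0.5619 -0.0719  0.114 ] [0.069 0.064 0.071 0.066] [16.8, -70.4, -161.8, 108.2]
scene [[0.541, -0.115], [0.52, -0.05], [0.584, -0.028], [0.599, -0.096]] [ 0.5607 -0.0724  0.114 ] [0.068 0.068 0.07  0.061] [108.1, 18.6, -77.7, -162.4]
handle [[0.545, -0.165, 0.131], [0.636, -0.134, 0.131]] 0.09612948771470195 18.51633699777257 [ 0.59065514 -0.14951896  0.131     ]
handle scene [[0.546, -0.165, 0.131], [0.632, -0.137, 0.131]] 0.09088115266492865
trayfront [[0.557, -0.198, 0.0], [0.648, -0.172, 0.0]] 0.09362932208878019 15.890188764320037
knob [0.54215293 0.02458827 0.039     ] [0.53101169 0.02102843 0.05      ]
```

Add to h.py:
```python
def need(o,target,yaw):
    p,rot=np.array(o['tool_pos']),o['tool_rot']
    from scipy.spatial.transform import Rotation as R
    M=R.from_euler('xyz',rot,degrees=True).as_matrix()
    return (M.T@(np.array(target)-p)).round(4), 'turn',round(-((yaw-rot[2]+180)%360-180),2)
```

Run:
```python
from cell import env;from h import *;import pickle
o=env.get_obs();C=pickle.load(open('scene0.pkl','rb'))
print(need(o,[.532,.018,.22],108))
for p in[(190,135),(190,90),(150,70),(105,195)]:
  print(p,onz(C,p,0)[:2].round(2),onz(C,p,.2)[:2].round(2))
```

```text
(array([ 0.4889, -0.4389,  0.0193]), 'turn', np.float64(-82.74))
(190, 135) [ 0.4  -0.53] [ 0.54 -0.36]
(190, 90) [ 0.2  -0.72] [ 0.37 -0.52]
(150, 70) [ 0.21 -0.96] [ 0.37 -0.72]
(105, 195) [ 0.81 -0.56] [ 0.87 -0.39]
```

Units first: shifts go in shares of 0.8 m and turns go in shares of 180 degrees. So 0.225 m / 0.8 = 0.2813, -0.03 m / 0.8 = -0.0375, -42 degrees / 180 = -0.2333.

Request:
move_tool(deltas={"motion": [[0.0188,-0.0163,-0.025,-0.0111,0.087],[0.0563,-0.05,-0.0375,-0.0333,0.087],[0.0938,-0.0838,-0.0375,-0.0667,0.087],[0.1313,-0.1175,-0.0375,-0.1,0.087],[0.1688,-0.1513,-0.0375,-0.1333,0.087],[0.2063,-0.185,-0.0375,-0.1667,0.087],[0.2438,-0.2188,-0.0375,-0.2,0.087],[0.2813,-0.2525,-0.0375,-0.2333,0.087]]}, squeeze=30)

```text
time_s: 0.82
tool_pos: [0.3948, -0.3072, 0.2694]
tool_rot: [-180.0, 0.0, 67.5]
force: [0.8, 0.0, 0.9]
grip_width: 0.0872
grasp_force: 0.0
```

Run:
```python
from cell import env;from h import *
print(need(env.get_obs(),[.532,.018,.22],108))
```

```text
(array([0.353 , 0.0026, 0.0493]), 'turn', np.float64(-40.46))
```

To row units: 0.295 m / 0.8 = 0.3688, 0.265 m / 0.8 = 0.3313, -41 degrees / 180 = -0.2278.

Request:
move_tool(deltas={"motion": [[0.0375,0,0,-0.0222,0.087],[0.0875,0,0,-0.0556,0.087],[0.1375,0,0,-0.0889,0.087],[0.1875,0.0013,0,-0.1222,0.087],[0.2375,0.0013,0,-0.1556,0.087],[0.2875,0.0025,0,-0.1889,0.087],[0.3313,0.0025,0,-0.2167,0.087],[0.3688,0.0031,0.0125,-0.2278,0.087]]})

```text
time_s: 1.48
tool_pos: [0.5125, -0.035, 0.2612]
tool_rot: [179.8, 0.1, 108.6]
force: [0.6, -0.5, 0.7]
grip_width: 0.0871
grasp_force: 0.0
```

Request:
move_tool(deltas={"motion": [[0.0313,0.0225,0.0188,0,0.087],[0.045,0.0325,0.0375,0,0.087],[0.05,0.0369,0.0438,0,0.087],[0.05,0.0369,0.0438,0,0.087]]})

```text
time_s: 1.82
tool_pos: [0.5255, 0.0102, 0.223]
tool_rot: [-179.8, -0.1, 108.4]
force: [0.7, -0.7, -0.2]
grip_width: 0.0872
grasp_force: 0.0
```

```bash
python3 - <<'E'
from cell import env,read_camera;from h import *;import pickle
o=env.get_obs();print(need(o,[.532,.018,.22],108))
c=read_camera('wrist');pickle.dump(c,open('w1.pkl','wb'));cv2.imwrite('pics/w1.png',c['color'])
y=np.radians(18);R=np.array([[np.cos(y),-np.sin(y),0],[np.sin(y),np.cos(y),0],[0,0,1]]);D=np.array([.5613,-.0722,0])
for n,p in dict(knobtopout=(0,.107,.053),knobin=(0,.083,.053),m1=(-.033,.033,.114),m2=(.033,.033,.114),m3=(.033,-.033,.114),m4=(-.033,-.033,.114)).items(): print(n,proj(c,D+R@np.array(p)).round(0))
E
```

```text
(array([0.0053, 0.0086, 0.003 ]), 'turn', np.float64(0.41))
knobtopout [[287. 181.]]
knobin [[286. 204.]]
m1 [[251. 272.]]
m2 [[323. 273.]]
m3 [[319. 333.]]
m4 [[252. 333.]]
```

View pics/w1.png

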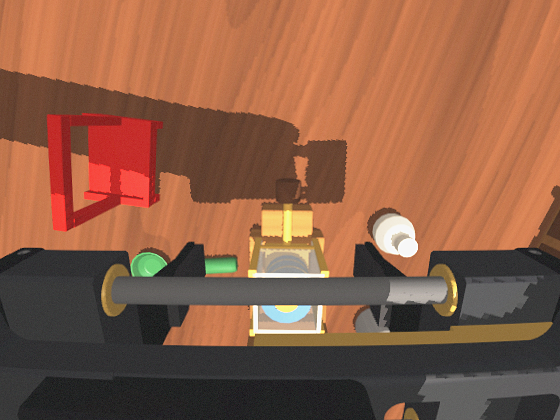

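The wrist view agrees with the prediction: knob at (288,190), magazine corners (252,273), (325,273) and (325,333). The red look-alike's arch bar is at (60,117)–(60,228), so I'll check clearance to the gripper body.

Run:
```python
from cell import env;from h import *;import pickle
c=pickle.load(open('w1.pkl','rb'));S=pickle.load(open('side0.pkl','rb'))
y=np.radians(18);R=np.array([[np.cos(y),-np.sin(y),0],[np.sin(y),np.cos(y),0],[0,0,1]]);D=np.array([.5613,-.0722,0])
for cam,px,z in[(c,(60,117),.131),(c,(60,228),.131),(c,(158,123),.03),(c,(157,205),.03),(S,(207,210),.131),(S,(212,245),.131),(c,(404,245),.072)]:
  P=onz(cam,px,z);print(P.round(3),'disp',(R.T@(P-D)).round(3))
print(need(env.get_obs(),D+R@np.array([.0007,.0945,.12]),108), need(env.get_obs(),D+R@np.array([.0007,.0945,.041]),108))
```

```text
[0.34  0.035 0.131] disp [-0.177  0.171  0.131]
[ 0.352 -0.056  0.131] disp [-0.194  0.08   0.131]
[0.378 0.043 0.03 ] disp [-0.139  0.166  0.03 ]
[ 0.397 -0.048  0.03 ] disp [-0.149  0.074  0.03 ]
[0.34  0.022 0.131] disp [-0.181  0.158  0.131]
[ 0.361 -0.086  0.131] disp [-0.195  0.049  0.131]
[0.666 0.008 0.072] disp [0.124 0.044 0.072]
(array([0.0067, 0.0095, 0.104 ]), 'turn', np.float64(0.28)) (array([0.0067, 0.0097, 0.183 ]), 'turn', np.float64(0.28))
```

To row units: 0.105 m / 0.8 = 0.1313, 0.1 m / 0.8 = 0.125.

Request:
move_tool(deltas={"motion": [[0.0038,0.005,0.025,0,0.06],[0.0063,0.0088,0.0625,0,0.06],[0.0063,0.01,0.1,0,0.06],[0.0063,0.01,0.125,0,0.06],[0.0063,0.01,0.1313,0,0.06],[0.0063,0.01,0.1313,0,0.06]]})

```text
time_s: 2.37
tool_pos: [0.5318, 0.0143, 0.1189]
tool_rot: [-179.9, -0.0, 108.1]
force: [0.5, -0.6, 0.1]
grip_width: 0.0619
grasp_force: 0.0
```

Run:
```python
from cell import env;from h import *
y=np.radians(18);R=np.array([[np.cos(y),-np.sin(y),0],[np.sin(y),np.cos(y),0],[0,0,1]]);D=np.array([.5613,-.0722,0])
print(need(env.get_obs(),D+R@np.array([.0007,.0945,.041]),108))
```

```text
(array([0.003 , 0.0022, 0.0779]), 'turn', np.float64(0.1))
```

To row units: 0.078 m / 0.8 = 0.0975, 0.003 m / 0.8 = 0.0038.

Request:
move_tool(deltas={"motion": [[0.0025,0.0013,0.0188,0,0.06],[0.0038,0.0025,0.0438,0,0.06],[0.0038,0.0025,0.0688,0,0.06],[0.0038,0.0025,0.0875,0,0.06],[0.0038,0.0025,0.0975,0,0.06],[0.0038,0.0025,0.0975,0,0.06],[0.0038,0.0025,0.0975,0,0.06]]})

```text
time_s: 2.95
tool_pos: [0.5346, 0.0193, 0.0429]
tool_rot: [179.9, 0.1, 108.2]
force: [-0.2, 0.1, 0.4]
grip_width: 0.0598
grasp_force: 0.0
```

Request:
move_tool(deltas={"motion": [[0,0,0,0,0.02],[0,0,0,0,0.02],[0,0,0,0,0.02],[0,0,0,0,0.02],[0,0,0,0,0.02],[0,0,0,0,0.02]]}, squeeze=40)

```text
time_s: 3.45
tool_pos: [0.5324, 0.0194, 0.0415]
tool_rot: [-179.8, 0.0, 108.3]
force: [-7.6, -2.7, 5.2]
grip_width: 0.028
grasp_force: 4.0
```

Run:
```python
from cell import env;from h import *
y=np.radians(18);R=np.array([[np.cos(y),-np.sin(y),0],[np.sin(y),np.cos(y),0],[0,0,1]]);D=np.array([.5613,-.0722,0])
print(need(env.get_obs(),D+R@np.array([.0007,.0945,.041]),108))
```

```text
(array([-0.0016, -0.0001,  0.0005]), 'turn', np.float64(0.25))
```

To row units: 0.075 m / 0.8 = 0.0938, 0.07 m / 0.8 = 0.0875.

Request:
move_tool(deltas={"motion": [[0,0,0,0,0.02],[0.0075,0,0,0,0.02],[0.0225,0,0,0,0.02],[0.04,0,0,0,0.02],[0.0575,0,0,0,0.02],[0.075,0,0,0,0.02],[0.0875,0,0,0,0.02],[0.0938,0,0,0,0.02]]}, squeeze=40)

```text
time_s: 4.12
tool_pos: [0.5097, 0.0903, 0.0416]
tool_rot: [-180.0, 0.1, 108.3]
force: [-0.7, -4.8, 2.1]
grip_width: 0.0272
grasp_force: 40.0
```

Request:
move_tool(deltas={"motion": [[0.0013,0,0,0,0.02],[0.0025,0,0,0,0.02],[0.0025,0,0,0,0.02],[0.0025,0,0,0,0.02]]})

```text
time_s: 4.45
tool_pos: [0.5093, 0.0919, 0.0416]
tool_rot: [-179.9, 0.0, 108.2]
force: [-1.2, -4.9, 4.5]
grip_width: 0.0272
grasp_force: 40.0
```

Run:
```python
from cell import env;from h import *
y=np.radians(18);R=np.array([[np.cos(y),-np.sin(y),0],[np.sin(y),np.cos(y),0],[0,0,1]]);D=np.array([.5613,-.0722,0])
print(R.T@(np.array(env.get_obs()['tool_pos'])-D))
```

```text
[0.00121867 0.17213764 0.04155624]
```

To row units: 0.003 m / 0.8 = 0.0038, 0.0015 m / 0.8 = 0.0019.

Request:
move_tool(deltas={"motion": [[0.0019,0,0,0,0.02],[0.0038,0,0,0,0.02],[0.0038,0,0,0,0.02],[0.0038,0,0,0,0.02]]})

```text
time_s: 4.78
tool_pos: [0.5092, 0.092, 0.0416]
tool_rot: [-180.0, 0.2, 108.1]
force: [0.3, -9.9, 3.4]
grip_width: 0.0271
grasp_force: 40.0
```

Run:
```python
from cell import env,read_camera;from h import *
y=np.radians(18);R=np.array([[np.cos(y),-np.sin(y),0],[np.sin(y),np.cos(y),0],[0,0,1]]);D=np.array([.5613,-.0722,0])
print(R.T@(np.array(env.get_obs()['tool_pos'])-D))
a=read_camera('side')['color'][220:320,265:365];b=read_camera('scene')['color'][160:260,205:305]
cv2.imwrite('pics/c2.png',np.hstack([cv2.resize(i,(400,400),interpolation=cv2.INTER_CUBIC) for i in(a,b)]))
```

```text
[0.00123608 0.1722606  0.0415552 ]
```

View pics/c2.png

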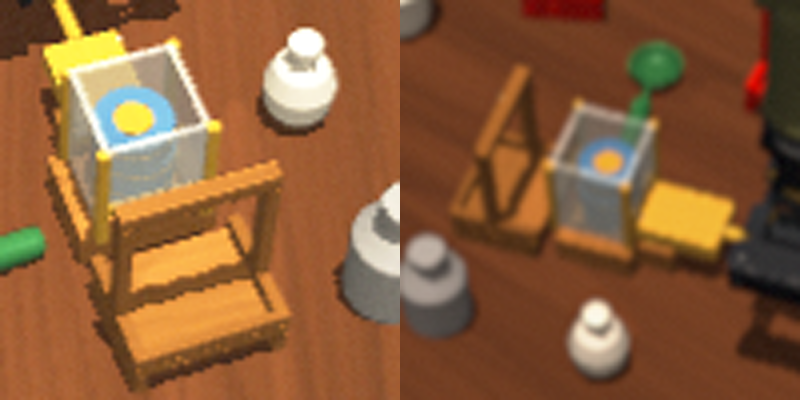

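The stack in the magazine has dropped, with the box face lower at (135,118) against (137,103), and the slide is at its stop. Next I'll push it home gently.

To row units: -0.052 m / 0.8 = -0.065, -0.045 m / 0.8 = -0.0563.

Request:
move_tool(deltas={"motion": [[-0.005,0,0,0,0.02],[-0.0125,0,0,0,0.02],[-0.0213,0,0,0,0.02],[-0.03,0,0,0,0.02],[-0.0388,0,0,0,0.02],[-0.0475,0,0,0,0.02],[-0.0563,0,0,0,0.02],[-0.065,0,0,0,0.02]]})

```text
time_s: 5.55
tool_pos: [0.5224, 0.0504, 0.0415]
tool_rot: [-179.8, -0.3, 108.4]
force: [-9.4, 4.6, 9.5]
grip_width: 0.0272
grasp_force: 40.0
```

Request:
move_tool(deltas={"motion": [[-0.0063,0,0,0,0.02],[-0.0125,0,0,0,0.02],[-0.0188,0,0,0,0.02],[-0.025,0,0,0,0.02],[-0.03,0,0,0,0.02],[-0.035,0,0,0,0.02],[-0.0375,0,0,0,0.02],[-0.0375,0,0,0,0.02]]})

```text
time_s: 6.22
tool_pos: [0.5321, 0.0199, 0.0415]
tool_rot: [-179.8, -0.2, 108.3]
force: [-8.0, 1.2, 9.6]
grip_width: 0.0269
grasp_force: 40.0
```

Run:
```python
from cell import env;from h import *
y=np.radians(18);R=np.array([[np.cos(y),-np.sin(y),0],[np.sin(y),np.cos(y),0],[0,0,1]]);D=np.array([.5613,-.0722,0])
print(R.T@(np.array(env.get_obs()['tool_pos'])-D))
```

```text
[0.0007035  0.0965953  0.04149782]
```

To row units: -0.004 m / 0.8 = -0.005, -0.003 m / 0.8 = -0.0038.

Request:
move_tool(deltas={"motion": [[-0.0019,0,0,0,0.02],[-0.0038,0,0,0,0.02],[-0.005,0,0,0,0.02],[-0.005,0,0,0,0.02],[-0.005,0,0,0,0.02]]})

```text
time_s: 6.63
tool_pos: [0.5323, 0.0193, 0.0415]
tool_rot: [-179.8, -0.4, 108.4]
force: [-10.6, 6.3, 11.7]
grip_width: 0.0271
grasp_force: 40.0
```

Run:
```python
from cell import env,read_camera;from h import *
y=np.radians(18);R=np.array([[np.cos(y),-np.sin(y),0],[np.sin(y),np.cos(y),0],[0,0,1]]);D=np.array([.5613,-.0722,0])
print(R.T@(np.array(env.get_obs()['tool_pos'])-D))
import pickle
s=read_camera('side');c=read_camera('scene');pickle.dump((s,c),open('p3.pkl','wb'))
a=s['color'][220:320,265:365];b=c['color'][160:260,205:305]
cv2.imwrite('pics/c3.png',np.hstack([cv2.resize(i,(400,400),interpolation=cv2.INTER_CUBIC) for i in(a,b)]))
```

```text
[0.00071641 0.09596002 0.04148204]
```

View pics/c3.png

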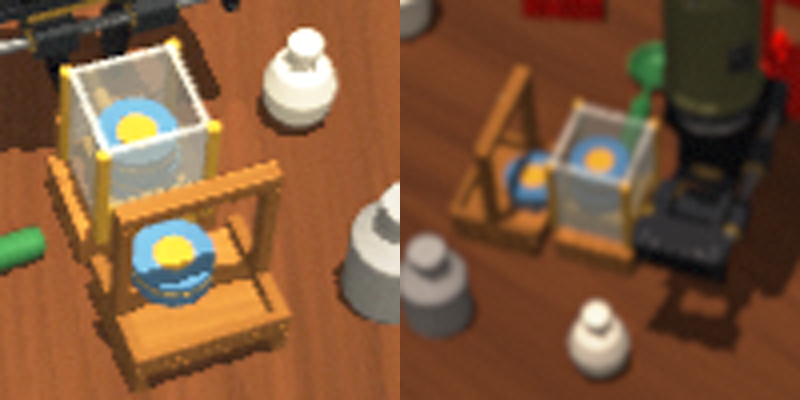

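Run:
```python
from h import *;import pickle
s,c=pickle.load(open('p3.pkl','rb'))
a=lambda x,y:(265+(x-1.5)/4,220+(y-1.5)/4)
b=lambda x,y:(205+(x-401.5)/4,160+(y-1.5)/4)
y=np.radians(17.7);R=np.array([[np.cos(y),-np.sin(y),0],[np.sin(y),np.cos(y),0],[0,0,1]]);T=np.array([.5907,-.1495,0])
for q in(onz(s,a(173,252),.045),onz(c,b(537,177),.045)):print(q.round(4),'in tray',(R.T@(q-T)).round(4))
# project tray model for checking
for n,p in dict(fl=(-.048,-.038,0),fr=(.048,-.038,0),bl=(-.048,-.006,.131),br=(.048,-.006,.131),tl=(-.048,.006,.131),tr=(.048,.006,.131)).items():
  P=T+R@np.array(p);print(n,((proj(s,P)-[265,220])*4+1.5).round(0),((proj(c,P)-[205,160])*4+[401.5,1.5]).round(0))
```

```text
[ 0.581  -0.1338  0.045 ] in tray [-0.0045  0.018   0.045 ]
[ 0.5805 -0.1312  0.045 ] in tray [-0.0042  0.0205  0.045 ]
fl [[134. 392.]] [[498. 154.]]
fr [[286. 346.]] [[455. 237.]]
bl [[121. 220.]] [[519.  66.]]
br [[285. 174.]] [[474. 153.]]
tl [[114. 202.]] [[533.  70.]]
tr [[276. 158.]] [[488. 157.]]
```

The box lies on the tray at about (-4, +19) mm, which is within limits, and the knob is home. I'll release the knob and rise.

To row units: -0.1 m / 0.8 = -0.125, -0.07 m / 0.8 = -0.0875.

Request:
move_tool(deltas={"motion": [[0.0025,0,0,0,0.06],[0.005,0,0,0,0.06],[0.005,0,0,0,0.06],[0.005,0,0,0,0.06],[0.005,0,-0.0125,0,0.06],[0.005,0,-0.0438,0,0.06],[0.005,0,-0.0875,0,0.06],[0.005,0,-0.125,0,0.06]]})

```text
time_s: 7.4
tool_pos: [0.5343, 0.018, 0.1436]
tool_rot: [180.0, -0.0, 108.3]
force: [1.0, -0.3, -0.2]
grip_width: 0.0595
grasp_force: 0.0
```

Request:
move_tool(deltas={"motion": [[0,0,-0.0438,0,0.05],[0,0,-0.0875,0,0.05],[0,0,-0.1063,0,0.045],[0,0,-0.1188,0,0.045],[0,0,-0.125,0,0.045]]})

```text
time_s: 7.82
tool_pos: [0.5348, 0.0179, 0.2435]
tool_rot: [179.8, 0.1, 108.2]
force: [-0.8, 0.2, -1.1]
grip_width: 0.0461
grasp_force: 0.0
```

Run:
```python
from cell import env;from h import *
print(need(env.get_obs(),[.5907,-.1495,.2],17.7))
```

```text
(array([-0.1764,  0.0006,  0.0438]), 'turn', np.float64(90.54))
```

To row units: -0.17 m / 0.8 = -0.2125, -0.15 m / 0.8 = -0.1875, 53 degrees / 180 = 0.2944.

Request:
move_tool(deltas={"motion": [[-0.0125,0,0,0.0222,0.04],[-0.0375,0,0,0.0611,0.04],[-0.0625,0,0,0.1,0.04],[-0.0938,0,0,0.1389,0.04],[-0.125,0,0,0.1778,0.04],[-0.1563,0,0,0.2167,0.04],[-0.1875,0,0,0.2556,0.04],[-0.2125,0,0,0.2944,0.04]]})

```text
time_s: 8.48
tool_pos: [0.5868, -0.1458, 0.2396]
tool_rot: [-179.9, 0.1, 54.8]
force: [-0.2, -0.6, -0.4]
grip_width: 0.0399
grasp_force: 0.0
```

Request:
move_tool(deltas={"motion": [[0,0,0,0.0389,0.04],[0,0,0,0.0778,0.04],[0,0,0,0.1167,0.04],[0,0,0,0.1556,0.04],[0,0,0,0.1889,0.04],[0,0,0,0.2083,0.04],[0,0,0,0.2083,0.04]]})

```text
time_s: 9.07
tool_pos: [0.5866, -0.1435, 0.2398]
tool_rot: [-179.9, 0.1, 17.7]
force: [-0.8, 0.5, 0.1]
grip_width: 0.0402
grasp_force: 0.0
```

Run:
```python
from cell import env;from h import *
print(env.get_obs()['qpos'],need(env.get_obs(),[.5907,-.1495,.16],17.7))
```

```text
[ 31.10316377  14.39082564 -23.67988179  89.22443161   5.83903297
  77.77516086 -65.50080453] (array([0.0023, 0.0071, 0.0798]), 'turn', np.float64(-0.03))
```

To row units: 0.08 m / 0.8 = 0.1, 0.07 m / 0.8 = 0.0875.

Request:
move_tool(deltas={"motion": [[0.0025,0.0063,0.0188,0,0.04],[0.0025,0.0088,0.0438,0,0.04],[0.0025,0.0088,0.0688,0,0.04],[0.0025,0.0088,0.0875,0,0.04],[0.0025,0.0088,0.1,0,0.04],[0.0025,0.0088,0.1,0,0.04]]})

```text
time_s: 9.57
tool_pos: [0.5894, -0.1492, 0.1581]
tool_rot: [-179.8, 0.3, 17.8]
force: [0.1, 0.3, -0.8]
grip_width: 0.0398
grasp_force: 0.0
```

Run:
```python
from cell import env,read_camera;from h import *
print(need(env.get_obs(),[.5907,-.1495,.123],17.7))
s=read_camera('side');c=read_camera('scene');w=read_camera('wrist')
cv2.imwrite('pics/c4.png',np.hstack([cv2.resize(i,(265,265),interpolation=cv2.INTER_CUBIC) for i in(s['color'][200:330,250:380],c['color'][140:260,180:300],w['color'][0:420,70:490])]))
```

```text
(array([0.0013, 0.0008, 0.0351]), 'turn', np.float64(0.14))
```

View pics/c4.png

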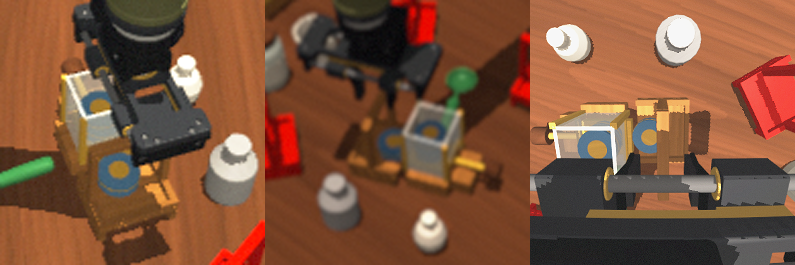

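The fingers straddle the bar: the wrist crop shows fingers at columns 627 and 690 with the bar near 662. Next: descend, then grip.

To row units: 0.035 m / 0.8 = 0.0438, 0.032 m / 0.8 = 0.04.

Request:
move_tool(deltas={"motion": [[0.0013,0.0006,0.0125,0,0.04],[0.0013,0.0013,0.0275,0,0.04],[0.0013,0.0013,0.04,0,0.04],[0.0013,0.0013,0.0438,0,0.04],[0.0013,0.0013,0.0438,0,0.04],[0.0013,0.0013,0.0438,0,0.04]]})

```text
time_s: 10.22
tool_pos: [0.5924, -0.1501, 0.1261]
tool_rot: [-180.0, 0.0, 17.8]
force: [-0.6, -0.3, 0.2]
grip_width: 0.0399
grasp_force: 0.0
```

Request:
move_tool(deltas={"motion": [[0,0,0,0,0.025],[0,0,0,0,0.018],[0,0,0,0,0.012],[0,0,0,0,0.005],[0,0,0,0,0.005],[0,0,0,0,0.005],[0,0,0,0,0.005],[0,0,0,0,0.005]]}, squeeze=40)

```text
time_s: 10.88
tool_pos: [0.5927, -0.1502, 0.1267]
tool_rot: [180.0, -0.0, 17.8]
force: [0.2, -0.4, 1.4]
grip_width: 0.0116
grasp_force: 40.1
```

Gripped at 12 mm with 40 N. Now I'll lift gently.

To row units: -0.048 m / 0.8 = -0.06, -0.04 m / 0.8 = -0.05.

Request:
move_tool(deltas={"motion": [[0,0,-0.0013,0,0.005],[0,0,-0.005,0,0.005],[0,0,-0.0113,0,0.005],[0,0,-0.02,0,0.005],[0,0,-0.03,0,0.005],[0,0,-0.04,0,0.005],[0,0,-0.05,0,0.005],[0,0,-0.06,0,0.005]]})

```text
time_s: 11.55
tool_pos: [0.5928, -0.1501, 0.1758]
tool_rot: [180.0, -0.0, 17.8]
force: [-0.5, 0.1, -2.1]
grip_width: 0.0118
grasp_force: 40.1
```

Request:
move_tool(deltas={"motion": [[0,0,-0.01,0,0.005],[0,0,-0.02,0,0.005],[0,0,-0.03,0,0.005],[0,0,-0.04,0,0.005],[0,0,-0.05,0,0.005],[0,0,-0.06,0,0.005],[0,0,-0.07,0,0.005],[0,0,-0.0788,0,0.005]]})

```text
time_s: 12.22
tool_pos: [0.5927, -0.1502, 0.2385]
tool_rot: [180.0, -0.0, 17.8]
force: [0.6, -0.2, -3.5]
grip_width: 0.0119
grasp_force: 40.1
```

Request:
move_tool(deltas={"motion": [[0,0,-0.0063,0,0.005],[0,0,-0.01,0,0.005],[0,0,-0.0113,0,0.005],[0,0,-0.0113,0,0.005],[0,0,-0.0113,0,0.005],[0,0,-0.0113,0,0.005],[0,0,-0.0113,0,0.005],[0,0,-0.0113,0,0.005]]})

```text
time_s: 12.88
tool_pos: [0.5925, -0.1502, 0.2462]
tool_rot: [-180.0, 0.0, 17.8]
force: [0.5, 0.4, -2.1]
grip_width: 0.0116
grasp_force: 40.1
```

Run:
```python
from cell import env,read_camera;from h import *
s=read_camera('side');c=read_camera('scene')
cv2.imwrite('pics/c5.png',np.hstack([cv2.resize(i,(400,400),interpolation=cv2.INTER_CUBIC) for i in(s['color'][170:310,250:390],c['color'][130:260,180:310])]))
```

```text
(no output)
```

View pics/c5.png

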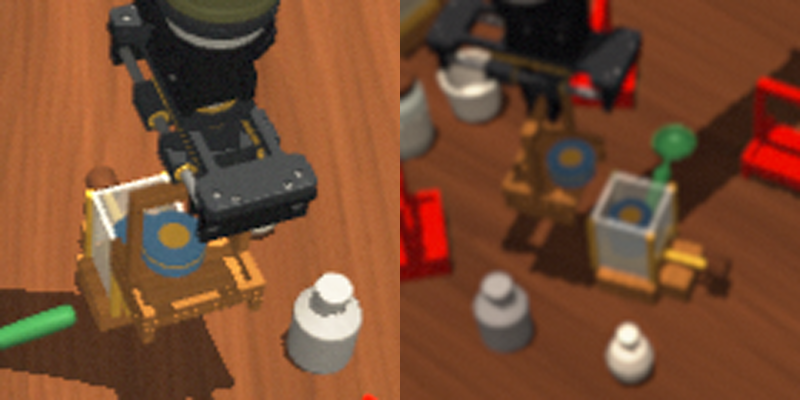

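The tray hangs about 0.12 m up, clear of the magazine, with the box on it at side crop (174,236) and scene crop (570,158). A quick numeric check before handing in.

Run:
```python
from cell import env;from h import *;import pickle
s,c=pickle.load(open('p3.pkl','rb'))
a=lambda x,y:(250+x*.35,170+y*.35); b=lambda x,y:(180+(x-400)*.325,130+y*.325)
y=np.radians(17.7);R=np.array([[np.cos(y),-np.sin(y),0],[np.sin(y),np.cos(y),0],[0,0,1]]);T=np.array([.591,-.1497,.12])
for q in(onz(s,a(174,236),.165),onz(c,b(570,158),.165)):print((R.T@(q-T)).round(4))
for p in[(-.048,-.038,0),(.048,-.038,0),(.048,-.038,.025)]:
  P=T+R@np.array(p);print(((proj(s,P)-[250,170])/.35).round(0),((proj(c,P)-[180,130])/.325+[400,0]).round(0))
o=env.get_obs();print(o['wrist_torque'],o['grasp_force'],o['joint_velocities'])
```

```text
[-0.005   0.0155  0.045 ]
[-0.0024  0.0185  0.045 ]
[[143. 341.]] [[541. 142.]]
[[261. 307.]] [[505. 208.]]
[[264. 288.]] [[502. 193.]]
[ 0.06571635  0.02411215 -0.05704582] 40.1154199289158 [ 0.05088416 -0.08083525  0.01292417 -0.06780886  0.04648244  0.00151877
 -0.06113131]
```

```bash
python3 -c "
from cell import env;print(env.sign_off())"
```

```text
the job is handed in; nothing more can be done
None
```

The job is handed in, with no verdict returned: by my camera checks the knob is home, the lowest box lies on the tray about 17 mm from its centre, and the gripper holds the tray level about 12 cm up at 40 N.

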